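# Rock the coil block out of its sprung seat

## Task

Slide the wound coil up off the square spindle and lay it flat in the steel tray without dropping it, then grip the bare spindle and free the block under it: it is too tight to pull straight (the whole carrier would lift off its base), so rock it several times side to side, leaning it first towards the left-hand sprung bar (as seen from the robot) and then towards the right-hand one, about ten degrees and never past fifteen, raising it a little each time. Finish while still holding the block upright and still, just clear, about two centimetres straight above its seat, with the carrier down on its base. Leave the can, the spanner and the pulley alone.

Things in the scene. Friction and masses are not known exactly. Their poses are not given: they have to be found in the camera images.
- base: Dark steel plate 140 (x) x 230 (y) x 12 mm fixed on the bench; origin at the centre of its underside, z up, y runs through both sprung bars. The spindle axis starts over the origin. On it stands a grey carrier plate 100 x 170 x 16 mm; its top, the seat's floor, is 28 mm above the bench.
- carrier (a joint): How far the carrier has been lifted off the base plate, m: 0 = down, at most 0.03. It moves only straight up and down, weighs 2 kg and is held by its weight alone, so a straight pull of the tight block lifts it.
- seat (a point): Point on the carrier at the centre of the seat's mouth, 54 mm above the bench while the carrier is down; axes as the base's. Round it on the carrier: two aluminium cheeks at x = +-19 to +-31 mm, 60 mm long, 2 mm lower (1 mm clear of the block each side), and two aluminium housings, 62 mm long in x, at y = +-38 to +-64 mm, level with it.
- nip_l (a point): Where the +y (left-hand) sprung bar presses the block's side: 20 mm from the seat's middle towards +y, 46 mm above the bench. The bars are round steel, 12 mm thick, along x, pressed by springs out of the housings with about 24 N each. Their friction, about 11 to 18 N up or down on each side, is all that holds the block.
- nip_r (a point): The same for the -y bar. Turning the block about a point at or just inside one bar's nip (about the base's x axis) raises the block's other side and needs hardly any lift; then the same about the other nip. A bar gives up to 4 mm outwards and comes 3 mm farther in once the block is out.
- block: Steel locating block: foot 36 (x) x 40 (y) x 40 mm high, square spindle 22 x 22 x 46 mm on its middle, 0.3 kg; origin at the centre of the underside, z along the spindle, faces square to x and y. It starts on the seat's floor, parallel to the base, its foot reaching 18 mm below the bars' middle line; it is out of their hold once its underside has risen about 22 mm.
- spindle_top (a point): Centre of the spindle's top face, 86 mm above the block's underside, 114 mm above the bench at the start.
- coil: Wound copper coil with black end flanges: a ring 58 mm across, bore 36 mm, 26 mm high, about 0.2 kg; origin at the centre of its underside, z along its axis. At the start it lies on the block's foot around the spindle, its underside 68 mm above the bench; the spindle's top is 46 mm above the coil's underside.
- tray: Shallow square steel tray fixed on the bench, 170 x 170 mm outside, walls 4 mm thick and 18 mm high, floor about 4 mm thick, empty; origin at the centre of its underside.
- can: Grey can 66 mm across and 170 mm high standing on the bench, origin at the centre of its underside; not to be moved.
- spanner: Steel spanner lying flat on the bench beyond the work; origin under its middle; not to be moved.
- pulley: Dark steel ring 90 mm across, 22 mm high, lying on the bench; origin at the centre of its underside; not to be moved.
There are look-alikes about, which are no part of the job. What is shaped like the tray but brown, turquoise or yellow is not meant.

How it is judged:
On the way, in this order (a step that is already met when the one before it is completed fails the run):
1. the coil is lifted clear above the spindle while the block stays seated (z of coil in the frame of block above 0.087 m and height (world z) of block below 0.034 m), for 0.1 s.
2. the coil lies flat in the tray, let go, the block still seated (x of coil in the frame of tray between -0.056 and 0.056 m and y of coil in the frame of tray between -0.056 and 0.056 m and height (world z) of coil below 0.012 m and angle between coil's own z axis and vertical below 0.15 rad and contact force between the fingers and coil below 0.1 N and height (world z) of block below 0.034 m), for 0.2 s.
3. the gripped block, still in its seat, is leant towards the left-hand (+y) bar by 3 degrees or more (z of block in the frame of seat below -0.004 m and angle between block's own z axis and vertical above 0.05 rad and y of spindle_top in the frame of seat above 0.003 m and contact force between the fingers and block above 1 N), for 0.05 s.
4. the gripped block, still in its seat, is leant towards the right-hand (-y) bar by 3 degrees or more (z of block in the frame of seat below -0.004 m and angle between block's own z axis and vertical above 0.05 rad and y of spindle_top in the frame of seat below -0.003 m and contact force between the fingers and block above 1 N), for 0.05 s.
At the end, for the whole second after the job is handed in: The block is held in the fingers, touching nothing else, still (under 3 cm/s), within 0.12 rad of upright, its underside 5 to 45 mm above the seat's mouth and within 20 mm of straight above it; the carrier is down (under 3 mm); the coil lies flat and let go in the tray (z of block in the frame of seat between 0.005 and 0.045 m and horizontal distance between block and seat below 0.02 m and angle between block's own z axis and vertical below 0.12 rad and contact force between the fingers and block above 2 N and contact force between block and base below 0.1 N and contact force between each of block, the arm and coil below 0.1 N and linear speed of block below 0.03 m/s and value of joint carrier below 0.003 m and x of coil in the frame of tray between -0.056 and 0.056 m and y of coil in the frame of tray between -0.056 and 0.056 m and height (world z) of coil below 0.012 m and angle between coil's own z axis and vertical below 0.15 rad); the arm keeps its last pose, push and grip.
It fails at once if the carrier is pulled up off its base (over 6 mm) (value of joint carrier above 0.006 m).
It fails at once if the block is tipped past about fifteen degrees (0.28 rad) (angle between block's own z axis and vertical above 0.28 rad).
It fails at once if the coil is dropped (contact force between the fingers and coil below 0.05 N and linear speed of coil above 0.6 m/s).
It fails at once if the can, spanner or pulley is moved by more than 3 cm (distance of any of can, spanner, pulley from where it was at the start of the episode above 0.03 m).
It also fails if it takes over 61 s, if anything falls off the work surface, if the arm or the gripper's body presses on something with over 40 N, if the wrist force passes 120 N, or if a joint passes its speed limit or range.

## Robot

A 6-joint arm with a two-finger parallel gripper is mounted at the origin on the work surface. World frame = base frame: x ahead of the robot, y to its left, z up, the work surface at z = 0. Lengths are in m, angles in rad, forces in N, time in s.
With the tool pointing down it reaches from about 0.3 to 0.75 m from the base axis. Payload 8.5 kg.
Tool frame: the origin (TCP) lies midway between the tips of the shut fingers; the grasp point (between the pads) lies ctrl.grip_point_offset behind it (ctrl.grip_point_offset is the distance from the TCP to the grasp point, in m); z points along the fingers, y is the line along which they close (so a half turn about z gives the same grasp; the last joint's range is limited). The gripper opens to 85 mm and grips with 20 to 120 N. Pads are 22 mm wide; open, the fingers measure 114 mm over their backs; the gripper's body (76 mm by 85 mm) begins 54 mm behind the grasp point. The pads swing forward as they close: fully open they stand 13 mm farther back than shut.
Start: joints at [0.953, 0.381, 1.297, -0, 1.464, -0.215], TCP at [0.216, 0.506, 0.231] pointing down, gripper open.
Joint ranges: [-3.11, 3.11], [-0.89, 2.33], [0.22, 2.48], [-1.42, 4.56], [0.17, 2.85], [-2.88, 2.88]. Speed limits (rad/s): [2.39, 2.39, 3.14, 3.14, 3.14, 3.14].

## Interface

Orientations are given as a rotation vector (axis times angle).
In Python, from rig import ctrl, optics gives the robot as it stands.
- The arm moves only by the shell command python3 -m inch 'ROWS' [FORCE]. ROWS is JSON, a list of rows, each a list of 7 numbers: the turn, a rotation vector about the tool's x, y, z in rad, then the shift along the tool's x, y, z in mm, then the opening, from -1 (shut) to 1 (fully open). In form: [[wx, wy, wz, dx, dy, dz, jaw], ...]. A call has 1 to 20 rows; each row shifts and turns the commanded pose from where the row before left it, along the tool's axes as they then stand; what a row does not reach is not made up. A row lasts 1/12 s, in which the tool goes at most 41.7 mm and 7.16 degrees, less where a joint would pass 70% of its speed; a pose out of reach is approached as far as the arm can. A call is refused whole if a number of a shift passes 41.7 or a number of a turn 0.125, either way. A call with a gripper value outside its range is refused whole. The fingers move at their own pace and stop on an object; FORCE is the grip in N (left out, the last holds). Time passes only in rows, so rows that do not move let the fingers close. It gives the time, the measured TCP pose, the force, the opening and the grip force at its end, in the units of the state.
- ctrl.state(): the state, without advancing time (a new reading comes with each control period).
- optics.read_camera(name): name is "scene" or "top" or "wrist"; returns the picture (384x512x3 uint8, red, green, blue); there is no depth.
- optics.camera_info(name): a dict with "fx", "fy", "cx", "cy" (pixels), "rvec" (rotation vector, rad) and "tvec" (3), from world to camera coordinates, as OpenCV has them. Camera axes: x right, y down, z forward; pixel columns grow to the right and rows downward; lengths in m; the calibration is good to about 2 mm. The wrist camera is an equidistant fisheye: a pixel r from the principal point sees the ray r / f radians off the axis. A picture is of the moment at which its call begins: read the wrist's pose just before it. camera_info takes no time and is no camera call; for the wrist camera it gives the pose at the moment of the call.
- ctrl.job_done(): hands the job in; it is judged then, once.
The state is a dict: "time_s": time; "qpos": joint angles; "joint_velocities": joint speeds; "joint_torque": joint torques, N m; "ee_pos": TCP position; "tcp_rot": TCP orientation; "wrist_force": force on the tool from outside, world axes, zero at the start; "wrist_torque": the same for the moment, N m; "grip_width": finger opening in m; "grasp_force": force on a finger pad.
Only numpy, scipy, OpenCV 4.12 (cv2) and the standard library are available. Lean on these libraries where they do the work, as an engineer would, in place of code of your own. Each camera call takes 0.05 s, during which the arm holds its last target. There are 200 camera calls.

## Working session

There is one attempt and no reset: what is moved stays moved. The work goes in short steps, Python scripts to look and compute and a shell command to move; the robot and the scene stay as the last step left them, time stands still between calls to the robot, and variables do not carry over. Pictures are saved under pics/ and viewed, at most 10 in all, crops included, and the job is handed in when it is done.

```bash
ls; mkdir -p pics
python3 - <<'E'
from rig import ctrl, optics
import cv2,numpy as np
s=ctrl.state();print({k:np.round(v,3) for k,v in s.items()}, ctrl.grip_point_offset)
for n in("top","scene"):
    im=optics.read_camera(n);cv2.imwrite(f"pics/{n}0.png",im[:,:,::-1]);print(n,optics.camera_info(n))
a=cv2.imread("pics/top0.png");b=cv2.imread("pics/scene0.png")
cv2.imwrite("pics/both0.png",cv2.resize(np.vstack([a,b]),None,fx=.78,fy=.78))
E
```

```text
pics
{'time_s': np.float64(0.0), 'qpos': array([ 0.953,  0.381,  1.298, -0.   ,  1.464, -0.215]), 'joint_velocities': array([ 0.   ,  0.001,  0.001, -0.   , -0.001, -0.   ]), 'joint_torque': array([ 0.0000e+00, -4.4845e+01, -2.3128e+01, -0.0000e+00,  5.0000e-03,
       -0.0000e+00]), 'ee_pos': array([0.215, 0.506, 0.231]), 'tcp_rot': array([-6.280e-01, -3.078e+00,  2.000e-03]), 'wrist_force': array([ 0.52 , -0.611, -1.07 ]), 'wrist_torque': array([ 0.027,  0.032, -0.008]), 'grasp_force': np.float64(0.0), 'grip_width': np.float64(0.085)} 0.0187
top {'fx': 403.2576417896513, 'fy': 403.2576417896513, 'cx': 258.8590922109774, 'cy': 186.76805810724792, 'rvec': array([ 2.12725771, -2.1795457 ,  0.12097717]), 'tvec': array([0.00756022, 0.544546  , 1.14140377])}
scene {'fx': 380.0346889813234, 'fy': 380.0346889813234, 'cx': 256.09031472923743, 'cy': 193.54371504957177, 'rvec': array([ 0.8851169 ,  2.53126963, -1.04442073]), 'tvec': array([ 0.43635552, -0.145607  ,  1.38230195])}
```

View pics/both0.png

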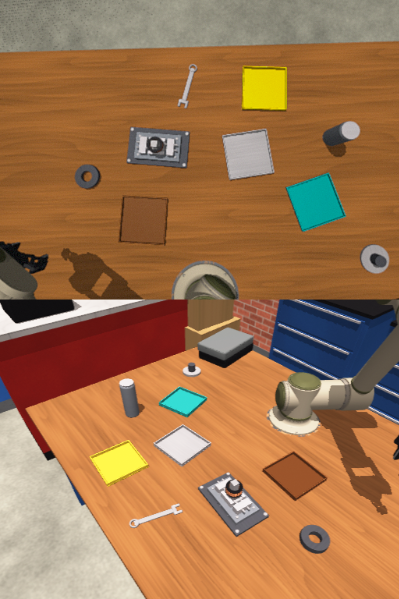

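The top view (full-size px) shows the base with coil at about (203,189). The tray-shaped candidates are grey (318,197), yellow (339,113), turquoise (404,259) and brown (185,282). Only the grey one is bare steel, so that is the tray. I'll confirm it in a crop and measure.

```bash
cat > h.py <<'E'
import cv2,numpy as np
from rig import ctrl,optics
def ray(n,uv,ci=None):
    c=ci or optics.camera_info(n);R=cv2.Rodrigues(c["rvec"])[0]
    x,y=(uv[0]-c["cx"])/c["fx"],(uv[1]-c["cy"])/c["fy"]
    if n=="wrist":
        r=np.hypot(x,y);k=np.sin(r)/r if r>1e-9 else 1;d=np.array([x*k,y*k,np.cos(r)])
    else: d=np.array([x,y,1.])
    return -R.T@c["tvec"],R.T@d
def onz(n,uv,z,ci=None):
    o,d=ray(n,uv,ci);return o+d*(z-o[2])/d[2]
def px(n,P,ci=None):
    c=ci or optics.camera_info(n);p=cv2.Rodrigues(c["rvec"])[0]@np.array(P)+c["tvec"]
    if n=="wrist":
        r=np.hypot(*p[:2]);k=np.arctan2(r,p[2])/r;q=p[:2]*k
    else:q=p[:2]/p[2]
    return q*[c["fx"],c["fy"]]+[c["cx"],c["cy"]]
E
python3 - <<'E'
from h import *
a=cv2.imread("pics/top0.png");h=cv2.cvtColor(a,cv2.COLOR_BGR2HSV)
m=((h[...,1]<75)).astype(np.uint8)*255
m=cv2.morphologyEx(m,cv2.MORPH_CLOSE,np.ones((5,5)))
for c in cv2.findContours(m,cv2.RETR_EXTERNAL,cv2.CHAIN_APPROX_NONE)[0]:
    if cv2.contourArea(c)<300 or c[:,0,1].min()<70: continue
    r=cv2.minAreaRect(c);b=cv2.boxPoints(r)
    for z in(0.012,):
        w=np.array([onz("top",p,z)[:2] for p in b])
        e=[(np.linalg.norm(w[i]-w[i-1]).round(3),np.degrees(np.arctan2(*(w[i]-w[i-1])[::-1])).round(1)) for i in(1,2)]
        print(np.round(r[0]),"ctr",onz("top",r[0],z).round(4),e)
cv2.imwrite("pics/crop1.png",cv2.resize(a[130:250,130:370],None,fx=3.2,fy=3.2,interpolation=cv2.INTER_CUBIC))
E
```

```text
[262. 358.] ctr [ 0.0594 -0.0042  0.012 ] [(np.float64(0.241), np.float64(-91.2)), (np.float64(0.132), np.float64(177.9))]
[480. 331.] ctr [ 0.1213 -0.6202  0.012 ] [(np.float64(0.102), np.float64(-91.2)), (np.float64(0.098), np.float64(174.5))]
[ 30. 346.] ctr [0.1054 0.6553 0.012 ] [(np.float64(0.177), np.float64(-91.2)), (np.float64(0.2), np.float64(-177.9))]
[111. 226.] ctr [0.4425 0.4317 0.012 ] [(np.float64(0.088), np.float64(-45.1)), (np.float64(0.09), np.float64(-135.1))]
[318. 197.] ctr [ 0.5119 -0.1789  0.012 ] [(np.float64(0.176), np.float64(-82.6)), (np.float64(0.172), np.float64(-174.2))]
[202. 188.] ctr [0.5465 0.1622 0.012 ] [(np.float64(0.14), np.float64(-4.4)), (np.float64(0.233), np.float64(-96.3))]
[437. 170.] ctr [ 0.5827 -0.5353  0.012 ] [(np.float64(0.147), np.float64(-73.0)), (np.float64(0.072), np.float64(-166.5))]
[240. 109.] ctr [0.7855 0.0462 0.012 ] [(np.float64(0.178), np.float64(-14.9)), (np.float64(0.039), np.float64(-106.5))]
```

View pics/crop1.png

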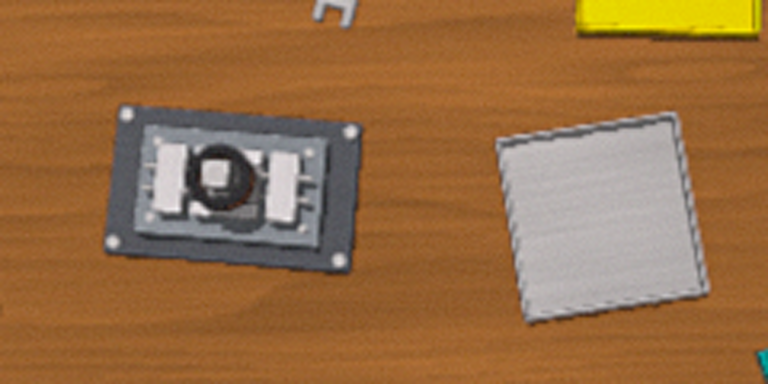

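The crop confirms it: bare-steel tray, centre px (318,197). Its brown, yellow and turquoise look-alikes are out. The base is at about (0.5465, 0.162) with a yaw of about -5.4°. I'll move over it, closing along the base's y axis.

```bash
python3 -m inch '[[0,0,-0.1,0,0,-10,1],[0,0,-0.1,0,0,-10,1],[0,0,-0.105,0,0,-10,1],[0,0,0,-20,-15,0,1],[0,0,0,-30,-26,0,1],[0,0,0,-30,-26,0,1],[0,0,0,-30,-26,0,1],[0,0,0,-30,-26,0,1],[0,0,0,-30,-26,0,1],[0,0,0,-30,-26,0,1],[0,0,0,-30,-26,0,1],[0,0,0,-30,-26,0,1],[0,0,0,-30,-26,0,1],[0,0,0,-30,-26,0,1],[0,0,0,-28,-26,0,1],[0,0,0,-14,-9,0,1],[0,0,0,0,0,0,1],[0,0,0,0,0,0,1]]' 60
cat >> h.py <<'E'
from scipy.spatial.transform import Rotation as Ro
def delta(p,yaw_y=None,R=None):
    "tool-frame shift mm and turn to bring TCP to p with tool down, y axis at heading yaw_y (rad)"
    s=ctrl.state();A=Ro.from_rotvec(s["tcp_rot"])
    if yaw_y is not None:
        y=np.array([np.cos(yaw_y),np.sin(yaw_y),0]);z=np.array([0,0,-1.]);R=Ro.from_matrix(np.c_[np.cross(y,z),y,z])
    d=A.inv().apply(np.array(p)-s["ee_pos"])*1000
    w=(A.inv()*R).as_rotvec() if R is not None else 0
    print("tcp",s["ee_pos"].round(4),"shift",d.round(1),"turn",np.round(w,4),"F",s["wrist_force"].round(1),"t",round(s["time_s"],2))
E
python3 - <<'E'
from h import *
delta([.5465,.162,.2],np.radians(84.6))
ci=optics.camera_info("wrist");im=optics.read_camera("wrist");cv2.imwrite("pics/w1.png",im[:,:,::-1])
b=optics.read_camera("scene");import json
json.dump({k:np.array(v).tolist() for k,v in ci.items()},open("w1.json","w"))
cv2.imwrite("pics/w1v.png",cv2.resize(im[:,:,::-1],None,fx=1.5,fy=1.5))
c=np.array([.5465,.162]);
for nm,P in {"basectr":[*c,.012],"spt":[*c,.114]}.items(): print(nm,px("wrist",P,ci).round(1))
E
```

```text
time_s: 1.6
ee_pos: [0.5457, 0.1617, 0.2606]
tcp_rot: [-0.156, -3.136, -0.0]
wrist_force: [-0.3, 1.0, -0.2]
grip_width: 0.0854
grasp_force: 0.0
tcp [0.5457 0.1617 0.2606] shift [-0.9  0.4 60.6] turn [-0.     -0.0015 -0.005 ] F [-0.3  1.  -0.2] t 1.6
basectr [252.8 166.6]
spt [252.7 185.5]
```

View pics/w1v.png

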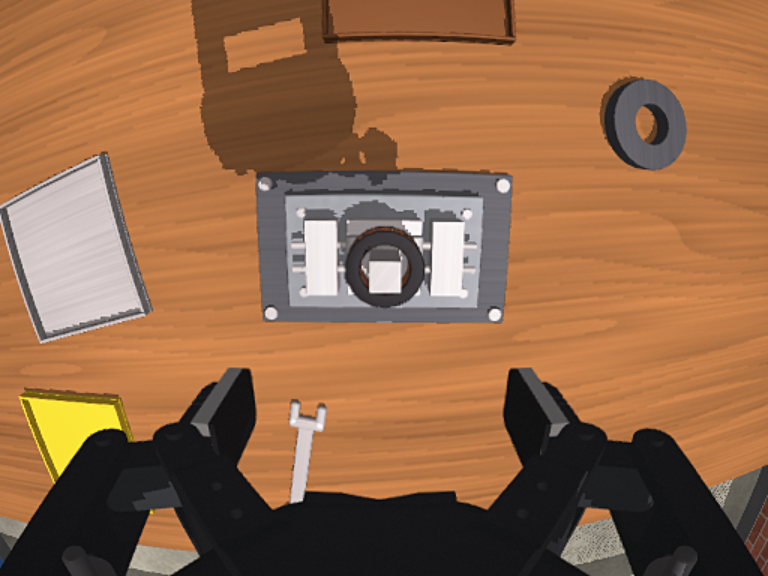

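The wrist view shows the coil and spindle top at about (385,277)/1.5 = (257,185), between white housings, with the base plate nearly square to the image. I'll refine from the spindle-top and coil-flange contours.

Run:
```python
from h import *
import json
ci={k:np.array(v) for k,v in json.load(open("w1.json")).items()}
a=cv2.imread("pics/w1.png");g=cv2.cvtColor(a,cv2.COLOR_BGR2GRAY);hs=cv2.cvtColor(a,cv2.COLOR_BGR2HSV)
def rep(c,z,nm):
    w=np.array([onz("wrist",p,z,ci)[:2] for p in c[:,0,:].astype(float)]).astype(np.float32)
    r=cv2.minAreaRect(w*1000);b=cv2.boxPoints(r);e=b[1]-b[0];f=b[2]-b[1]
    print(nm,"ctr",np.round(r[0],1),"size",np.round(r[1],1),"ang",np.degrees(np.arctan2(e[1],e[0])).round(1))
# spindle top
m=(g>200).astype(np.uint8);n,l,st,ce=cv2.connectedComponentsWithStats(m)
for i in range(1,n):
    if st[i,4]>60 and 180<ce[i,0]<330 and 120<ce[i,1]<210:
        c=cv2.findContours((l==i).astype(np.uint8),0,1)[0][0];rep(c,.114,f"bright {ce[i].round(1)} z.114");rep(c,.054,"   z.054")
# coil flange dark, near
m=(g[150:210,220:290]<50).astype(np.uint8);c=max(cv2.findContours(m,0,1)[0],key=cv2.contourArea)+[[220,150]];rep(c,.094,"flange")
# base plate + tray low saturation
m=((hs[...,1]<70)).astype(np.uint8);m=cv2.morphologyEx(m,cv2.MORPH_OPEN,np.ones((3,3)))
for c in cv2.findContours(m,0,1)[0]:
    x,y,w,h=cv2.boundingRect(c)
    if cv2.contourArea(c)>2000 and y+h<245: rep(c,.012,f"lowsat {x,y,w,h}")
```

```text
bright [213.1 171.9] z.114 ctr [528.8 120.7] size [30.  52.2] ang -8.7
   z.054 ctr [540.4 110.5] size [36.2 63. ] ang -8.7
bright [275.  151.2] z.114 ctr [514.5 186.2] size [12.8  8.6] ang -11.5
   z.054 ctr [523.1 189.6] size [15.4 10.4] ang -11.5
bright [298.8 172.8] z.114 ctr [538.8 212.5] size [29.4 51.4] ang -6.4
   z.054 ctr [552.4 221.5] size [35.5 62.1] ang -6.4
bright [256.  184.5] z.114 ctr [545.9 165.4] size [20.2 19.6] ang -5.6
   z.054 ctr [561.  164.6] size [24.4 23.7] ang -5.6
flange ctr [540.4 154.6] size [31.4 56. ] ang -22.6
lowsat (171, 114, 170, 101) ctr [545.3 165.7] size [228.  138.4] ang -5.9
lowsat (0, 103, 101, 126) ctr [ 510.8 -173.9] size [172.5 183.5] ang -82.6
lowsat (403, 53, 55, 60) ctr [440.9 435.3] size [ 89.4 100.2] ang -85.4
```

```bash
python3 -m inch '[[0,0,0,0,3.3,10,1],[0,0,0,0,0,25,1],[0,0,0,0,0,30,1],[0,0,0,0,0,30,1],[0,0,0,0,0,30,1],[0,0,0,0,0,25,1],[0,0,0,0,0,20,1],[0,0,0,0,0,15,1],[0,0,0,0,0,7,1],[0,0,0,0,0,3,1],[0,0,0,0,0,0,1],[0,0,0,0,0,0,1]]' 40
python3 -m inch '[[0,0,0,0,0,0,0.5],[0,0,0,0,0,0,0.3],[0,0,0,0,0,0,0.1],[0,0,0,0,0,0,-0.1],[0,0,0,0,0,0,-0.3],[0,0,0,0,0,0,-0.5],[0,0,0,0,0,0,-1],[0,0,0,0,0,0,-1],[0,0,0,0,0,0,-1]]' 40
```

```text
time_s: 2.7
ee_pos: [0.5461, 0.1658, 0.0672]
tcp_rot: [0.153, 3.136, 0.0]
wrist_force: [0.4, -0.0, -0.1]
grip_width: 0.0856
grasp_force: 0.0
time_s: 3.45
ee_pos: [0.5463, 0.1653, 0.0677]
tcp_rot: [0.153, 3.136, -0.0]
wrist_force: [-2.2, -1.2, 8.3]
grip_width: 0.0554
grasp_force: 46.7
```

```bash
python3 -m inch '[[0,0,0,0,0,-2,-1],[0,0,0,0,0,-2,-1],[0,0,0,0,0,-4,-1],[0,0,0,0,0,-4,-1],[0,0,0,0,0,0,-1]]' 40
python3 - <<'E'
from h import *
im=optics.read_camera("wrist")[:,:,::-1];cv2.imwrite("pics/w2.png",cv2.resize(im[90:384,130:380],None,fx=2,fy=2))
E
```

```text
time_s: 3.87
ee_pos: [0.5463, 0.1654, 0.0791]
tcp_rot: [0.154, 3.137, 0.0]
wrist_force: [-0.4, -0.0, -2.4]
grip_width: 0.0552
grasp_force: 47.5
```

View pics/w2.png

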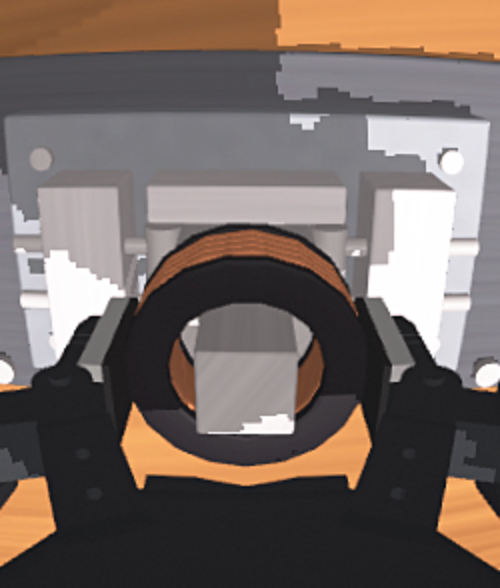

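The coil is gripped around its middle and has lifted squarely, with the spindle centred in the bore. I'll lift it clear and carry it to the tray.

```bash
python3 -m inch '[[0,0,0,0,0,-10,-1],[0,0,0,0,0,-20,-1],[0,0,0,0,0,-25,-1],[0,0,0,0,0,-25,-1],[0,0,0,0,0,-10,-1],[0,0,0,0,0,0,-1],[0,0,0,0,-15,0,-1],[0,0,0,0,-30,0,-1],[0,0,0,0,-38,0,-1],[0,0,0,0,-38,0,-1],[0,0,0,0,-38,0,-1],[0,0,0,0,-38,0,-1],[0,0,0,0,-38,0,-1],[0,0,0,0,-38,0,-1],[0,0,0,0,-38,0,-1],[0,0,0,0,-22,0,-1],[0,0,0,0,-11,0,-1],[0,0,0,0,0,0,-1]]' 40
python3 -c "
from h import *
delta([.511,-.176,.006])"
```

```text
time_s: 5.42
ee_pos: [0.5116, -0.1787, 0.1669]
tcp_rot: [-0.158, -3.136, -0.001]
wrist_force: [1.2, -0.1, -2.8]
grip_width: 0.0555
grasp_force: 48.0
tcp [ 0.5116 -0.1787  0.1669] shift [  0.6   2.5 160.9] turn 0 F [ 1.2 -0.1 -2.8] t 5.42
```

```bash
python3 -m inch '[[0,0,0,0,2,15,-1],[0,0,0,0,0,25,-1],[0,0,0,0,0,30,-1],[0,0,0,0,0,30,-1],[0,0,0,0,0,25,-1],[0,0,0,0,0,15,-1],[0,0,0,0,0,8,-1],[0,0,0,0,0,4,-1],[0,0,0,0,0,2,-1],[0,0,0,0,0,2,-1],[0,0,0,0,0,0,-1],[0,0,0,0,0,0,-1]]' 40
```

```text
time_s: 6.42
ee_pos: [0.5128, -0.1751, 0.013]
tcp_rot: [0.153, 3.137, -0.001]
wrist_force: [0.6, 0.7, -2.3]
grip_width: 0.0554
grasp_force: 48.0
```

```bash
python3 -m inch '[[0,0,0,0,0,2,-1],[0,0,0,0,0,2,-1],[0,0,0,0,0,1.5,-1],[0,0,0,0,0,1.5,-1],[0,0,0,0,0,0,-1],[0,0,0,0,0,0,-1]]' 40
```

```text
time_s: 6.92
ee_pos: [0.5125, -0.175, 0.0052]
tcp_rot: [-0.153, -3.138, -0.0]
wrist_force: [-0.8, -0.0, -2.4]
grip_width: 0.0556
grasp_force: 48.0
```

```bash
python3 -m inch '[[0,0,0,0,0,0.7,-1],[0,0,0,0,0,0.7,-1],[0,0,0,0,0,0,-1],[0,0,0,0,0,0,-1]]' 40;  python3 -m inch '[[0,0,0,0,0,0.6,-1],[0,0,0,0,0,0.6,-1],[0,0,0,0,0,0,-1],[0,0,0,0,0,0,-1]]' 40
```

```text
time_s: 7.25
ee_pos: [0.5126, -0.175, 0.004]
tcp_rot: [0.154, 3.138, -0.0]
wrist_force: [-0.1, -0.9, -0.9]
grip_width: 0.0555
grasp_force: 48.2
time_s: 7.58
ee_pos: [0.5125, -0.175, 0.0038]
tcp_rot: [0.153, 3.137, -0.001]
wrist_force: [-4.3, 1.5, 10.6]
grip_width: 0.055
grasp_force: 50.0
```

```bash
python3 -m inch '[[0,0,0,0,0,0,0.3],[0,0,0,0,0,0,0.5],[0,0,0,0,0,0,1],[0,0,0,0,0,0,1],[0,0,0,0,0,0,1],[0,0,0,0,0,0,1],[0,0,0,0,0,-3,1],[0,0,0,0,0,-10,1],[0,0,0,0,0,-25,1],[0,0,0,0,0,-35,1],[0,0,0,0,0,-35,1],[0,0,0,0,0,-30,1],[0,0,0,0,0,-20,1],[0,0,0,0,0,-5,1],[0,0,0,0,0,0,1]]' 40
python3 - <<'E'
from h import *
delta([.5456,.165,.2],np.radians(84.2))
im=optics.read_camera("wrist")[:,:,::-1];t=optics.read_camera("top")[:,:,::-1]
cv2.imwrite("pics/t3.png",t)
cv2.imwrite("pics/w3.png",np.hstack([cv2.resize(im,(400,300)),cv2.resize(t[130:250,150:310],(400,300))]))
E
```

```text
time_s: 8.83
ee_pos: [0.5129, -0.1752, 0.1675]
tcp_rot: [0.153, 3.135, -0.003]
wrist_force: [-0.3, -0.2, -0.4]
grip_width: 0.0851
grasp_force: 0.0
tcp [ 0.5129 -0.1752  0.1675] shift [  0.5 341.7 -33. ] turn [-0.0015  0.0032  0.0035] F [-0.3 -0.2 -0.4] t 8.83
```

View pics/w3.png

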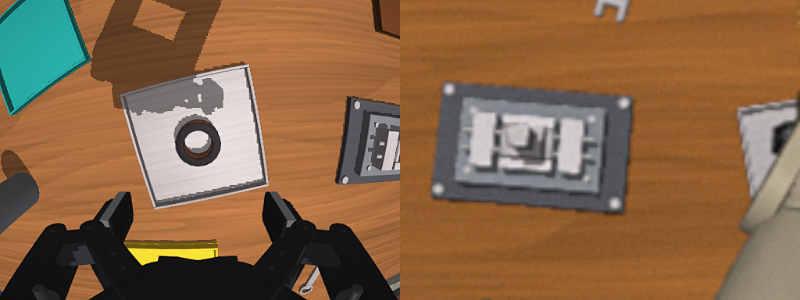

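The coil lies flat in the middle of the tray, with its ring at (197,143) in the left panel, and the block is still seated. I'll go back to the spindle.

```bash
python3 -m inch '[[0,0,0,0,15,-8,1],[0,0,0,0,30,-10,1],[0,0,0,0,38,0,1],[0,0,0,0,38,0,1],[0,0,0,0,38,0,1],[0,0,0,0,38,0,1],[0,0,0,0,38,0,1],[0,0,0,0,38,0,1],[0,0,0,0,38,0,1],[0,0,0.0035,0,20,0,1],[0,0,0,0,11,0,1],[0,0,0,0,0,0,1],[0,0,0,0,0,0,1]]' 40
python3 -c "
from h import *
delta([.5462,.1654,.077],np.radians(84.2))"
```

```text
time_s: 10.02
ee_pos: [0.5457, 0.1648, 0.1827]
tcp_rot: [-0.158, -3.136, 0.001]
wrist_force: [0.3, -0.1, 1.0]
grip_width: 0.0853
grasp_force: 0.0
tcp [0.5457 0.1648 0.1827] shift [ -0.6   0.8 105.7] turn [-0.0008 -0.0018  0.0002] F [ 0.3 -0.1  1. ] t 10.02
```

```bash
python3 -m inch '[[0,0,0,-0.5,0.6,10,1],[0,0,0,0,0,25,1],[0,0,0,0,0,25,1],[0,0,0,0,0,20,1],[0,0,0,0,0,15,1],[0,0,0,0,0,7,0.5],[0,0,0,0,0,3,0],[0,0,0,0,0,0,-0.3],[0,0,0,0,0,0,-0.5],[0,0,0,0,0,0,-0.7],[0,0,0,0,0,0,-1],[0,0,0,0,0,0,-1],[0,0,0,0,0,0,-1],[0,0,0,0,0,0,-1],[0,0,0,0,0,0,-1],[0,0,0,0,0,0,-1]]' 30
```

```text
time_s: 11.35
ee_pos: [0.547, 0.1659, 0.0799]
tcp_rot: [0.159, 3.135, -0.0]
wrist_force: [-0.1, -1.2, 5.7]
grip_width: 0.0217
grasp_force: 31.9
```

```bash
cat >> h.py <<'E'
YAW=np.radians(84.2);C=np.array([.5466,.1656,0]);YB=np.array([np.cos(YAW),np.sin(YAW),0])
def base():
    s=ctrl.state();A=Ro.from_rotvec(s["tcp_rot"]);d=s["ee_pos"]-C;z=A.apply([0,0,1])
    return d@YB*1000,s["ee_pos"][2]*1000,np.arctan2(-z@YB,-z[2]),s
def swing(py,goal,n,lift=0,pz=46):
    "pivot at base (py,pz) mm; swing to lean goal (rad, + = left); per-row tool shifts"
    y,z,t,s=base();print("y,z,lean",round(y,1),round(z,1),round(t,3),"F",s["wrist_force"].round(1),"T",s["wrist_torque"].round(2),"grip",s["grip_width"],"t",round(s["time_s"],1))
    # block underside centre, if rigid in fingers: 51.9 mm below tcp along tool
    d=z-51.9*np.cos(t)-28;print(" est block rise mm",round(d,1))
    a=(goal-t)/n
    for i in range(n):
        ry,rz=y-py,z-pz;c,q=np.cos(a),np.sin(a)   # lean left: y += rz*sin
        ny,nz=py+c*ry+q*rz,pz+c*rz-q*ry+lift/n
        m=t+a/2;dy,dz=ny-y,nz-z
        print(" row wx %.4f dy %.2f dz %.2f"%(a,dy*np.cos(m)-dz*np.sin(m),-(dz*np.cos(m)+dy*np.sin(m))))
        y,z,t=ny,nz,t+a
E
python3 -m inch '[[0,0,0,0,0,0,-1],[0,0,0,0,0,0,-1],[0,0,0,0,0,0,-1]]' 110
python3 -c "
from h import *
swing(17,.16,6)"
```

```text
time_s: 11.6
ee_pos: [0.547, 0.1657, 0.0799]
tcp_rot: [0.159, 3.135, -0.0]
wrist_force: [-0.8, -3.6, 6.5]
grip_width: 0.0207
grasp_force: 107.9
y,z,lean 0.2 79.9 -0.0 F [-0.8 -3.6  6.5] T [-0.14  0.21 -0.02] grip 0.020729711917150527 t 11.6
 est block rise mm -0.0
 row wx 0.0267 dy 0.90 dz -0.45
 row wx 0.0267 dy 0.90 dz -0.45
 row wx 0.0267 dy 0.90 dz -0.45
 row wx 0.0267 dy 0.90 dz -0.45
 row wx 0.0267 dy 0.90 dz -0.45
 row wx 0.0267 dy 0.90 dz -0.45
```

```bash
python3 -m inch '[[0.0267,0,0,0,0.9,-0.45,-1],[0.0267,0,0,0,0.9,-0.45,-1],[0.0267,0,0,0,0.9,-0.45,-1],[0,0,0,0,0,0,-1]]' 110
python3 -c "
from h import *
swing(17,.16,4)"
```

```text
time_s: 11.93
ee_pos: [0.5474, 0.1697, 0.0812]
tcp_rot: [-0.158, -3.134, 0.126]
wrist_force: [-0.9, -1.2, 6.5]
grip_width: 0.0206
grasp_force: 108.2
y,z,lean 4.1 81.2 0.08 F [-0.9 -1.2  6.5] T [ 0.2   0.16 -0.14] grip 0.02063695364666095 t 11.9
 est block rise mm 1.5
 row wx 0.0200 dy 0.68 dz -0.31
 row wx 0.0200 dy 0.68 dz -0.31
 row wx 0.0200 dy 0.68 dz -0.31
 row wx 0.0200 dy 0.68 dz -0.31
```

```bash
python3 -m inch '[[0.022,0,0,0,0.7,-0.35,-1],[0.022,0,0,0,0.7,-0.35,-1],[0.022,0,0,0,0.7,-0.35,-1],[0.022,0,0,0,0.7,-0.35,-1],[0,0,0,0,0,0,-1],[0,0,0,0,0,0,-1]]' 110
python3 - <<'E'
from h import *
swing(-17,-.165,12)
im=optics.read_camera("wrist")[:,:,::-1];cv2.imwrite("pics/w4.png",cv2.resize(im[90:384,130:380],None,fx=2,fy=2))
E
```

```text
time_s: 12.43
ee_pos: [0.5477, 0.1726, 0.0823]
tcp_rot: [-0.158, -3.121, 0.26]
wrist_force: [-0.6, 1.4, 6.9]
grip_width: 0.0207
grasp_force: 108.4
y,z,lean 7.1 82.3 0.166 F [-0.6  1.4  6.9] T [ 0.79  0.11 -0.08] grip 0.020652654307027486 t 12.4
 est block rise mm 3.1
 row wx -0.0276 dy -1.10 dz -0.49
 row wx -0.0276 dy -1.10 dz -0.49
 row wx -0.0276 dy -1.10 dz -0.49
 row wx -0.0276 dy -1.10 dz -0.49
 row wx -0.0276 dy -1.10 dz -0.49
 row wx -0.0276 dy -1.10 dz -0.49
 row wx -0.0276 dy -1.10 dz -0.49
 row wx -0.0276 dy -1.10 dz -0.49
 row wx -0.0276 dy -1.10 dz -0.49
 row wx -0.0276 dy -1.10 dz -0.49
 row wx -0.0276 dy -1.10 dz -0.49
 row wx -0.0276 dy -1.10 dz -0.49
```

View pics/w4.png

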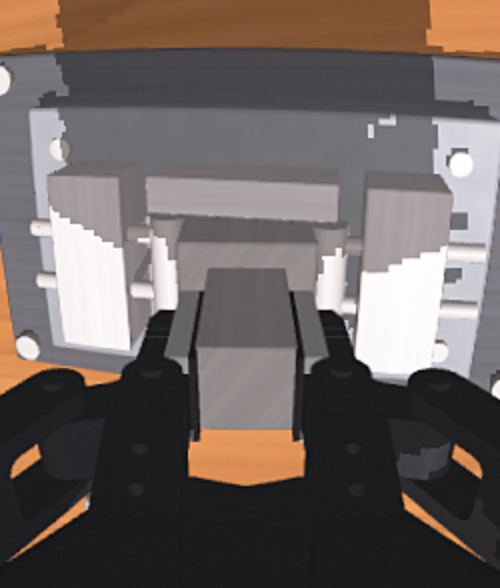

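The spindle is held squarely between the pads, with the carrier tilted relative to the tool, so the block is leaning left. Next is the swing to the right.

```bash
python3 -m inch '[[-0.0276,0,0,0,-1.1,-0.49,-1],[-0.0276,0,0,0,-1.1,-0.49,-1],[-0.0276,0,0,0,-1.1,-0.49,-1],[-0.0276,0,0,0,-1.1,-0.49,-1],[-0.0276,0,0,0,-1.1,-0.49,-1],[-0.0276,0,0,0,-1.1,-0.49,-1],[0,0,0,0,0,0,-1]]' 110
python3 -c "
from h import *
swing(-17,-.165,6)"
```

```text
time_s: 13.07
ee_pos: [0.5468, 0.1647, 0.0849]
tcp_rot: [0.16, 3.137, -0.003]
wrist_force: [1.0, 0.5, -0.2]
grip_width: 0.021
grasp_force: 108.3
y,z,lean -0.8 84.9 0.002 F [ 1.   0.5 -0.2] T [ 0.09 -0.29  0.06] grip 0.020988320919628378 t 13.1
 est block rise mm 5.0
 row wx -0.0278 dy -1.08 dz -0.45
 row wx -0.0278 dy -1.08 dz -0.45
 row wx -0.0278 dy -1.08 dz -0.45
 row wx -0.0278 dy -1.08 dz -0.45
 row wx -0.0278 dy -1.08 dz -0.45
 row wx -0.0278 dy -1.08 dz -0.45
```

```bash
python3 -m inch '[[-0.0278,0,0,0,-1.08,-0.48,-1],[-0.0278,0,0,0,-1.08,-0.48,-1],[-0.0278,0,0,0,-1.08,-0.48,-1],[-0.0278,0,0,0,-1.08,-0.48,-1],[-0.0278,0,0,0,-1.08,-0.48,-1],[-0.0278,0,0,0,-1.08,-0.48,-1],[0,0,0,0,0,0,-1],[0,0,0,0,0,0,-1]]' 110
python3 -c "
from h import *
swing(17,.165,12)"
```

```text
time_s: 13.73
ee_pos: [0.5461, 0.1586, 0.0873]
tcp_rot: [0.159, 3.118, 0.255]
wrist_force: [2.9, 0.2, -0.2]
grip_width: 0.0209
grasp_force: 108.9
y,z,lean -7.0 87.3 -0.163 F [ 2.9  0.2 -0.2] T [-0.4  -0.39 -0.04] grip 0.020915526772001303 t 13.7
 est block rise mm 8.1
 row wx 0.0273 dy 1.22 dz -0.46
 row wx 0.0273 dy 1.22 dz -0.46
 row wx 0.0273 dy 1.22 dz -0.46
 row wx 0.0273 dy 1.22 dz -0.46
 row wx 0.0273 dy 1.22 dz -0.46
 row wx 0.0273 dy 1.22 dz -0.46
 row wx 0.0273 dy 1.22 dz -0.46
 row wx 0.0273 dy 1.22 dz -0.46
 row wx 0.0273 dy 1.22 dz -0.46
 row wx 0.0273 dy 1.22 dz -0.46
 row wx 0.0273 dy 1.22 dz -0.46
 row wx 0.0273 dy 1.22 dz -0.46
```

```bash
python3 -m inch '[[0.0273,0,0,0,1.2,-0.48,-1],[0.0273,0,0,0,1.2,-0.48,-1],[0.0273,0,0,0,1.2,-0.48,-1],[0.0273,0,0,0,1.2,-0.48,-1],[0.0273,0,0,0,1.2,-0.48,-1],[0.0273,0,0,0,1.2,-0.48,-1],[0.0273,0,0,0,1.2,-0.48,-1],[0.0273,0,0,0,1.2,-0.48,-1],[0.0273,0,0,0,1.2,-0.48,-1],[0.0273,0,0,0,1.2,-0.48,-1],[0.0273,0,0,0,1.2,-0.48,-1],[0.0273,0,0,0,1.2,-0.48,-1],[0,0,0,0,0,0,-1],[0,0,0,0,0,0,-1]]' 110
python3 - <<'E'
from h import *
swing(-17,-.165,12)
im=optics.read_camera("wrist")[:,:,::-1];cv2.imwrite("pics/w5.png",cv2.resize(im[90:384,130:380],None,fx=2,fy=2))
E
```

```text
time_s: 14.9
ee_pos: [0.5475, 0.1734, 0.0933]
tcp_rot: [-0.157, -3.12, 0.256]
wrist_force: [1.7, -0.3, 1.8]
grip_width: 0.0208
grasp_force: 109.2
y,z,lean 7.8 93.3 0.163 F [ 1.7 -0.3  1.8] T [-0.16 -0.54 -0.04] grip 0.020791060171880465 t 14.9
 est block rise mm 14.1
 row wx -0.0274 dy -1.39 dz -0.46
 row wx -0.0274 dy -1.39 dz -0.46
 row wx -0.0274 dy -1.39 dz -0.46
 row wx -0.0274 dy -1.39 dz -0.46
 row wx -0.0274 dy -1.39 dz -0.46
 row wx -0.0274 dy -1.39 dz -0.46
 row wx -0.0274 dy -1.39 dz -0.46
 row wx -0.0274 dy -1.39 dz -0.46
 row wx -0.0274 dy -1.39 dz -0.46
 row wx -0.0274 dy -1.39 dz -0.46
 row wx -0.0274 dy -1.39 dz -0.46
 row wx -0.0274 dy -1.39 dz -0.46
```

View pics/w5.png

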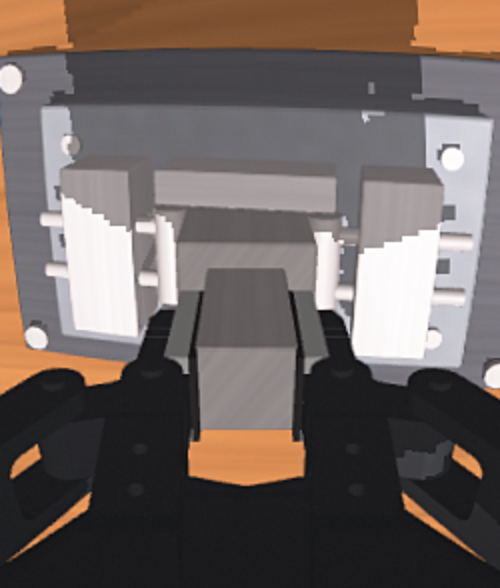

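The foot now stands well up past the cheek, and the block is still square in the pads. Next swing right.

```bash
python3 -m inch '[[-0.0274,0,0,0,-1.38,-0.48,-1],[-0.0274,0,0,0,-1.38,-0.48,-1],[-0.0274,0,0,0,-1.38,-0.48,-1],[-0.0274,0,0,0,-1.38,-0.48,-1],[-0.0274,0,0,0,-1.38,-0.48,-1],[-0.0274,0,0,0,-1.38,-0.48,-1],[-0.0274,0,0,0,-1.38,-0.48,-1],[-0.0274,0,0,0,-1.38,-0.48,-1],[-0.0274,0,0,0,-1.38,-0.48,-1],[-0.0274,0,0,0,-1.38,-0.48,-1],[-0.0274,0,0,0,-1.38,-0.48,-1],[-0.0274,0,0,0,-1.38,-0.48,-1],[0,0,0,0,0,0,-1],[0,0,0,0,0,0,-1]]' 110
python3 -c "
from h import *
swing(17,.14,10)"
```

```text
time_s: 16.12
ee_pos: [0.546, 0.1588, 0.0998]
tcp_rot: [0.16, 3.116, 0.269]
wrist_force: [3.1, 13.7, 1.1]
grip_width: 0.0205
grasp_force: 109.6
y,z,lean -6.8 99.8 -0.172 F [ 3.1 13.7  1.1] T [ 2.89 -0.77 -0.02] grip 0.020529819288466616 t 16.1
 est block rise mm 20.7
 row wx 0.0312 dy 1.78 dz -0.44
 row wx 0.0312 dy 1.78 dz -0.44
 row wx 0.0312 dy 1.78 dz -0.44
 row wx 0.0312 dy 1.78 dz -0.44
 row wx 0.0312 dy 1.78 dz -0.44
 row wx 0.0312 dy 1.78 dz -0.44
 row wx 0.0312 dy 1.78 dz -0.44
 row wx 0.0312 dy 1.78 dz -0.44
 row wx 0.0312 dy 1.78 dz -0.44
 row wx 0.0312 dy 1.78 dz -0.44
```

```bash
python3 -m inch '[[0.029,0,0,0,1.65,-0.55,-1],[0.029,0,0,0,1.65,-0.55,-1],[0.029,0,0,0,1.65,-0.55,-1],[0.029,0,0,0,1.65,-0.55,-1],[0.029,0,0,0,1.65,-0.55,-1],[0.029,0,0,0,1.65,-0.55,-1],[0,0,0,0,0,0,-1]]' 110
python3 -c "
from h import *
swing(17,.1,4)"
```

```text
time_s: 16.7
ee_pos: [0.5462, 0.1665, 0.1032]
tcp_rot: [-0.157, -3.137, 0.015]
wrist_force: [0.2, -1.5, 1.2]
grip_width: 0.0206
grasp_force: 110.2
y,z,lean 0.9 103.2 0.01 F [ 0.2 -1.5  1.2] T [-0.36 -0.1   0.01] grip 0.020589190843824726 t 16.7
 est block rise mm 23.3
 row wx 0.0226 dy 1.29 dz -0.38
 row wx 0.0226 dy 1.29 dz -0.38
 row wx 0.0226 dy 1.29 dz -0.38
 row wx 0.0226 dy 1.29 dz -0.38
```

```bash
python3 -m inch '[[0,0,0,0,0,-1,-1],[0,0,0,0,0,-1,-1],[0,0,0,0,0,0,-1]]' 110
python3 -c "
from h import *
swing(17,.0,1)"
```

```text
time_s: 16.95
ee_pos: [0.546, 0.1658, 0.1049]
tcp_rot: [-0.16, -3.136, 0.012]
wrist_force: [0.2, 0.3, -2.7]
grip_width: 0.0206
grasp_force: 109.6
y,z,lean 0.1 104.9 0.008 F [ 0.2  0.3 -2.7] T [0.01 0.05 0.02] grip 0.02064220572906892 t 16.9
 est block rise mm 25.0
 row wx -0.0079 dy -0.46 dz 0.14
```

The force equals the block's own weight, so it is free. I'll raise it to 2 cm above the mouth.

```bash
python3 -m inch '[[-0.008,0,0,0,0,-2,-1],[0,0,0,0,0,-4,-1],[0,0,0,0,0,-5,-1],[0,0,0,0,0,-5,-1],[0,0,0,0,0,-3,-1],[0,0,0,0,0,-2,-1],[0,0,0,0,0,0,-1],[0,0,0,0,0,0,-1],[0,0,0,0,0,0,-1],[0,0,0,0,0,0,-1]]' 110
python3 - <<'E'
from h import *
swing(17,.0,1)
im=optics.read_camera("wrist")[:,:,::-1];s=optics.read_camera("scene")[:,:,::-1]
u,v=px("scene",[.546,.165,.08]).astype(int)
cv2.imwrite("pics/w6.png",np.hstack([cv2.resize(im,(400,300)),cv2.resize(s[v-50:v+55,u-70:u+70],(400,300))]))
E
```

```text
time_s: 17.78
ee_pos: [0.5464, 0.1661, 0.1259]
tcp_rot: [-0.159, -3.137, 0.001]
wrist_force: [-0.4, 0.5, -3.5]
grip_width: 0.0206
grasp_force: 109.6
y,z,lean 0.5 125.9 0.001 F [-0.4  0.5 -3.5] T [ 0.05 -0.08  0.01] grip 0.020633981739904265 t 17.8
 est block rise mm 46.0
 row wx -0.0006 dy -0.05 dz 0.01
```

View pics/w6.png

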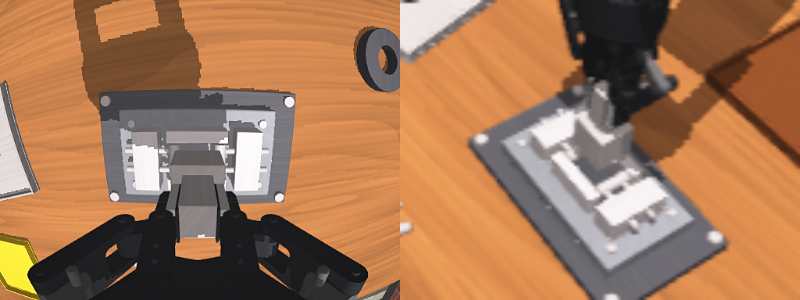

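The block hangs upright in the fingers above its open seat, at (605,135) in the right panel, and the carrier is down. Handing in.

```bash
python3 -c "
from rig import ctrl
print(ctrl.job_done())"
```

```text
the job is handed in; nothing more can be done
None
```

I handed the job in at about 18 s, but the hand-in gave no verdict: the coil lies flat in the steel tray, the block was rocked free and is held upright about 2 cm above its seat, the carrier looks down on its base, and I never touched the can, spanner or pulley.

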